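# Clamp the cover plate in the jig: screw to the bite, then an eighth of a turn

## Robot

A 7-joint arm with a two-finger parallel gripper is mounted at the origin on a cart in front of the work surface, level with it; the furniture and walls round the work are solid. World frame = base frame: x ahead of the robot, y to its left, z up, the work surface at z = 0. Lengths are in m, angles in rad, forces in N, time in s.
With the tool pointing down it reaches from about 0.425 to 0.875 m from the base axis. Payload 8.4 kg.
Tool frame: the origin (TCP) lies between the finger pads; the fingertips stand 8 mm ahead of it and the grasp point (between the pads) lies 11 mm behind it (finger_overhang is the z of the fingertips in the tool frame, in m); z points along the fingers, y is the direction in which the jaws open and shut (so a half turn about z gives the same grasp; the last joint's range is limited). The gripper opens to 85 mm and grips with 20 to 120 N. Pads are 22 mm wide; open, the fingers measure 114 mm over their backs; the gripper's body (76 mm by 85 mm) begins 54 mm behind the grasp point. The pads swing forward as they close: fully open they stand 13 mm farther back than shut.
Start: joints at [1.052, 0.333, 0.04, 1.465, -0.013, 1.343, -0.059], TCP at [0.265, -0.594, 0.239] pointing down, gripper open.
Joint ranges: [-2.58, 2.58], [-0.38, 2.09], [-1.3, 1.39], [0.25, 2.4], [-1.5, 4.64], [0.08, 2.09], [-2.65, 2.65]. Speed limits (rad/s): [2.22, 2.22, 2.79, 2.79, 3.14, 3.14, 3.14].

## Interface

Orientations are given as a rotation vector (axis times angle).
In Python, from rig import read_state, camera, finish_job, masks_of, place_of, finger_overhang gives the robot as it stands. The module is installed in compiled form; this text tells all that it offers.
- The arm moves only by the tool play_rows, never from a script. Its arguments are lists of equal length, an entry for each row: "travel": the shift along the world's x, y, z as a fraction of full scale, a list of three; "turn": the turn, a rotation vector about the world's x, y, z as a fraction of full scale, a list of three; "claw": the opening, from -1 (shut) to 1 (fully open), so that 0 is half open. In form: {"travel": [[tx, ty, tz], ...], "turn": [[wx, wy, wz], ...], "claw": [claw, ...]}. A call has 1 to 12 rows; each row is the pose to reach, as a shift and turn from the pose commanded when the call began, turning the shorter way round; what a row does not reach only later rows make up. Full scale, the value 1, is 0.15 m for a shift and 2 pi rad for a turn. A row lasts 1/10 s, in which the tool goes at most 50 mm and 8.59 degrees, less where a joint would pass 70% of its speed; a pose out of reach is approached as far as the arm can. A call with a number of a shift or a turn outside -1 to 1 is refused whole. A call with a gripper value outside its range is refused whole. The fingers move at their own pace and stop on an object; "squeeze" is the grip in N (left out, the last holds). Time passes only in rows, so rows that repeat a pose let the fingers close. It gives the time, the measured TCP pose, the force and the opening at its end, in the units of the state.
- read_state(): the state, without advancing time (a new reading comes with each control period).
- camera(name): name is "scene" or "top"; returns a dict with "frame" (420x560x3 uint8, blue, green, red), "fx", "fy", "cx", "cy" (pixels), "eye" and "rotation" of the camera in the world. Camera axes: x right, y down, z forward; pixel columns grow to the right and rows downward; lengths in m; the calibration is good to about 2 mm. A picture is of the moment at which its call begins. There is no depth.
- finish_job(): hands the job in, once; it reports no verdict.
Trained networks look in the newest picture that a camera, given by its name, has taken for a name from the list of things; names that differ only in an ending like _2 or _b are one class to them, and where a whole thing is asked for, a point or a joint stands for the part that bears it (a point fixed in the world has none). Each returns a list of dicts, best first, with "confidence" (0 to 1); they miss things now and then, are a little off and sometimes report something else, mostly with a low value. They report only what shows in the picture. A call takes as long as a camera call.
- masks_of(camera, label): "pixels" (420x560 bool, what is visible of it) and "box" ([left, top, right, bottom] in pixels, round what is visible of it).
- place_of(camera, label): "xy" ([column, row] in pixels: a listed point, or the origin of a listed thing).
The state is a dict: "time_s": time; "joints": joint angles; "joint_vel": joint speeds; "joint_torque": joint torques, N m; "tool_pos": TCP position; "ee_rot": TCP orientation; "force": force on the tool from outside, world axes, zero at the start; "ft_torque": the same for the moment, N m; "opening": finger opening in m.
Only numpy, scipy, OpenCV 4.12 (cv2) and the standard library are available. Lean on these libraries where they do the work, as an engineer would, in place of code of your own. Each camera call takes 0.05 s, during which the arm holds its last target.

## Task

Push the aluminium cover plate along its jig until it is fully home against the end stop. Then turn the T-bar hand screw on the jig's bridge clockwise (seen from above) by pushing on its bar, until it bites and the resistance rises sharply, and from that point give it one eighth of a turn (45 degrees) more, give or take 15 degrees. Leave the tools round the jig where they are.

Things in the scene. Friction and masses are not known exactly. Their poses are not given: they have to be found in the camera images.
- jig: Jig screwed to the bench; plywood base 225 x 160 x 12 mm. Origin: centre of its underside; x along the channel to the end stop, z up. Aluminium rails (tops 22 mm above the bench) bound a channel 94 mm wide, open at the -x end; the stop's face is at x = +98.5 mm. A steel bridge (34 mm wide, top 42 mm up, screw heads to 46) crosses it at x = +50 mm and carries the hand screw on its middle.
- plate_center (a point): Centre of the loose aluminium cover plate, 170 (x) x 90 (y) x 14 mm, about 0.3 kg, lying on the jig's base between the rails (underside 12 mm, top 26 mm above the bench), 2 mm play each side; axes as the jig's. It starts 25 to 55 mm short of the stop; home, its centre is at x = +13.5 mm in the jig's frame. The edge to push is 85 mm from the centre, at -x.
- bar_center (a point): Middle of the hand screw's T-bar, on its upright axis (x +50, y 0 mm in the jig's frame), 61 mm above the bench; x axis along the bar. Bar 172 mm long, 14 wide and high; end caps 20 mm thick and long; hub 38 mm wide, top 77 mm up. Clockwise from above it runs freely (1 N pushed 60 mm from the axis) for 0.8 to 1.6 rad, then bites: from there about 10 N. Height fixed; stays where left.
- washer_rim (a point): Point 28 mm from the screw's axis, 46 mm above the bench, just off the rim of the steel thrust washer (52 mm diameter) under the hub, on the side of its small dark pip. The washer stands still while the screw runs freely and is dragged round with it after the bite, so its turn is the extra turn; it stays where it is left.
- pressure_foot (a point): Underside of the round rubber foot (30 mm diameter) below the bridge on the screw's axis. It sinks 2.5 mm per radian as the screw is run down and rests on the plate, 26.1 mm above the bench, when the screw has bitten; it rises again if the screw is turned back.
- sanding_block: Bystander: brown block 45 x 70 x 28 mm lying at the jig's right side (-y). Origin: centre of its underside.
- pliers_red: Bystander: red pliers, 167 mm long, 59 wide, 10 high, lying at the jig's left side (+y). Origin: middle of its underside.
- marker_pen: Bystander: marker pen 135 mm long, 17 mm thick, lying behind the jig's stop. Origin: middle of its underside.

How it is judged:
By the outcome, as a careful person would: the job done as asked, in the order asked, and still so for the second after the job is handed in, with the robot touching nothing.
It also fails if it takes over 50 s, if anything falls off the work surface, if the arm or the gripper's body presses on something with over 40 N, if the wrist force passes 120 N, or if a joint passes its speed limit or range.

## Working session

There is one attempt and no reset: what is moved stays moved. The work goes in short steps, Python scripts to look and compute and a tool call to move; the robot and the scene stay as the last step left them, time stands still between calls to the robot, and variables do not carry over. Pictures are saved under pics/ and viewed, and the job is handed in when it is done.

Besides the shell and the picture viewer there is one more tool, called after "Request:" as a command line: name --argument value ..., lists and objects as JSON in quotes. play_rows: Moves the arm, as the interface text tells. Shift numbers are shares of 0.15 m and turn numbers shares of 2 pi rad, none past 1 either way. Its arguments: {"type":"object","properties":{"travel":{"type":"array","items":{"type":"array","items":{"type":"number","minimum":-1,"maximum":1}}},"turn":{"type":"array","items":{"type":"array","items":{"type":"number","minimum":-1,"maximum":1}}},"claw":{"type":"array","items":{"type":"number"}},"squeeze":{"type":"number"}},"required":["travel","turn","claw"]}

```bash
mkdir -p pics; cat > h.py <<'E'
import numpy as np, cv2
from rig import *
def ray(c,uv,z):
    R=np.array(c["rotation"]);e=np.array(c["eye"])
    d=R@np.array([(uv[0]-c["cx"])/c["fx"],(uv[1]-c["cy"])/c["fy"],1.])
    return e+d*(z-e[2])/d[2]
def proj(c,p):
    q=np.array(c["rotation"]).T@(np.array(p)-np.array(c["eye"]))
    return np.array([c["fx"]*q[0]/q[2]+c["cx"],c["fy"]*q[1]/q[2]+c["cy"]])
E
python3 - <<'E'
from h import *
Z=dict(jig=0,plate_center=.019,bar_center=.061,washer_rim=.046,pressure_foot=.03,sanding_block=0,pliers_red=0,marker_pen=0)
for n in("scene","top"):
    c=camera(n);cv2.imwrite(f"pics/{n}0.png",c["frame"]);print(n,c["eye"],c["fx"])
    for l in Z:
        for r in place_of(n,l)[:2]: print(l,round(r["confidence"],2),np.round(r["xy"],1),ray(c,r["xy"],Z[l]).round(4))
print(read_state(), finger_overhang)
E
```

```text
scene [0.20410094 0.56249617 0.73685911] 404.2032018412664Traceback (most recent call last):
  File "<stdin>", line 6, in <module>
  File "h.py", line 6, in ray
    return e+d*(z-e[2])/d[2]
                        ~^^^
IndexError: invalid index to scalar variable.
```

```bash
cat > h.py <<'E'
import numpy as np, cv2
from rig import *
from scipy.spatial.transform import Rotation as Ro
def RR(c):
    r=np.array(c["rotation"],float)
    return r if r.ndim==2 else (Ro.from_rotvec(r) if r.size==3 else Ro.from_quat(r)).as_matrix()
def ray(c,uv,z):
    R=RR(c);e=np.array(c["eye"])
    d=R@np.array([(uv[0]-c["cx"])/c["fx"],(uv[1]-c["cy"])/c["fy"],1.])
    return e+d*(z-e[2])/d[2]
def proj(c,p):
    q=RR(c).T@(np.array(p)-np.array(c["eye"]))
    return np.array([c["fx"]*q[0]/q[2]+c["cx"],c["fy"]*q[1]/q[2]+c["cy"]])
E
python3 - <<'E'
from h import *
Z=dict(jig=0,plate_center=.019,bar_center=.061,washer_rim=.046,pressure_foot=.03,sanding_block=0,pliers_red=0,marker_pen=0)
for n in("scene","top"):
    c=camera(n);cv2.imwrite(f"pics/{n}0.png",c["frame"]);print(n,c["eye"],c["fx"],c["rotation"])
    for l in Z:
        for r in place_of(n,l)[:2]: print(l,round(r["confidence"],2),np.round(r["xy"],1),ray(c,r["xy"],Z[l]).round(4))
print(read_state(), finger_overhang)
E
```

```text
scene [0.20410094 0.56249617 0.73685911] 404.2032018412664 [-1.08152936  2.50963314 -0.86405612]
jig 0.75 [302.  228.5] [0.5659 0.1773 0.    ]
plate_center 0.81 [318.  230.8] [0.5283 0.1665 0.019 ]
bar_center 0.71 [284.1 205.2] [0.6061 0.1936 0.061 ]
washer_rim 0.82 [290.5 215.7] [0.5844 0.1954 0.046 ]
washer_rim 0.57 [274.6 277.8] [0.4971 0.3215 0.046 ]
sanding_block 0.79 [320.1 189.2] [0.6184 0.0635 0.    ]
sanding_block 0.66 [289.8 217.6] [0.6069 0.1759 0.    ]
pliers_red 0.59 [276.  278.2] [0.514 0.304 0.   ]
marker_pen 0.51 [248.1 201.3] [0.7099 0.2137 0.    ]
top [0.54766641 0.20203062 0.94810918] 508.23634415571377 [-2.20608995  2.17562606 -0.06905999]
jig 0.56 [295.  231.5] [0.5613 0.1787 0.    ]
plate_center 0.72 [302.9 249.6] [0.5283 0.1643 0.019 ]
bar_center 0.88 [285.9 206.4] [0.604  0.1966 0.061 ]
bar_center 0.35 [293.7 231.8] [0.5598 0.1824 0.061 ]
washer_rim 0.76 [282.8 220.9] [0.5791 0.2017 0.046 ]
sanding_block 0.72 [355.6 201.3] [0.6193 0.066  0.    ]
sanding_block 0.72 [302.1 249.3] [0.5284 0.1651 0.    ]
pliers_red 0.96 [223.6 256.2] [0.5136 0.3107 0.    ]
marker_pen 0.96 [282.5 158.5] [0.698  0.2039 0.    ]
{'time_s': 1.0, 'joints': array([ 1.0518088 ,  0.33319849,  0.03989405,  1.46539057, -0.01337712,
        1.34332208, -0.05849617]), 'joint_vel': array([ 1.49234849e-03,  1.43231092e-03, -3.68694334e-04,  5.92511136e-04,
        1.66412080e-04,  2.24608194e-03, -8.50209896e-05]), 'joint_torque': array([-3.29356626e-04, -6.58320236e+01,  1.36263158e+00, -4.05828881e+01,
        1.65652443e-02,  2.95866492e-03, -4.40131984e-06]), 'tool_pos': array([ 0.26489037, -0.59354318,  0.23931342]), 'ee_rot': array([-3.07260293e+00, -6.54535375e-01,  4.11121229e-05]), 'force': array([ 0.21198684, -0.11292711, -0.09877126]), 'ft_torque': array([ 0.02024752,  0.06295454, -0.00347964]), 'opening': 0.08552490304269138} 0.008
```

View pics/scene0.png

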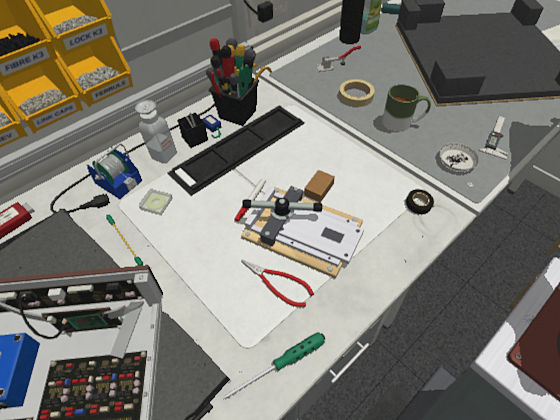

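View pics/top0.png

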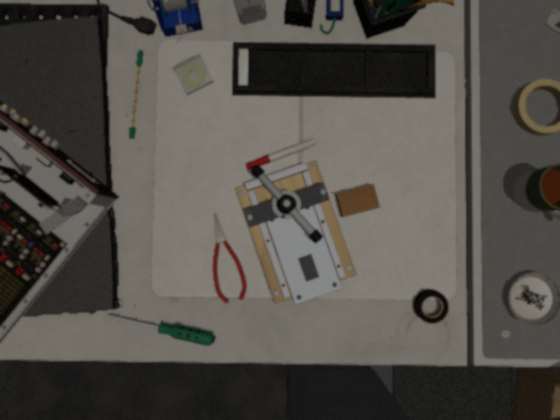

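```bash
python3 - <<'E'
from h import *
a=cv2.imread("pics/top0.png")[130:310,200:400];cv2.imwrite("pics/topz.png",cv2.resize(a,None,fx=3.3,fy=3.3,interpolation=cv2.INTER_CUBIC))
a=cv2.imread("pics/scene0.png")[150:310,220:380];cv2.imwrite("pics/scz.png",cv2.resize(a,None,fx=3.7,fy=3.7,interpolation=cv2.INTER_CUBIC))
E
```

```text
(no output)
```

View pics/topz.png

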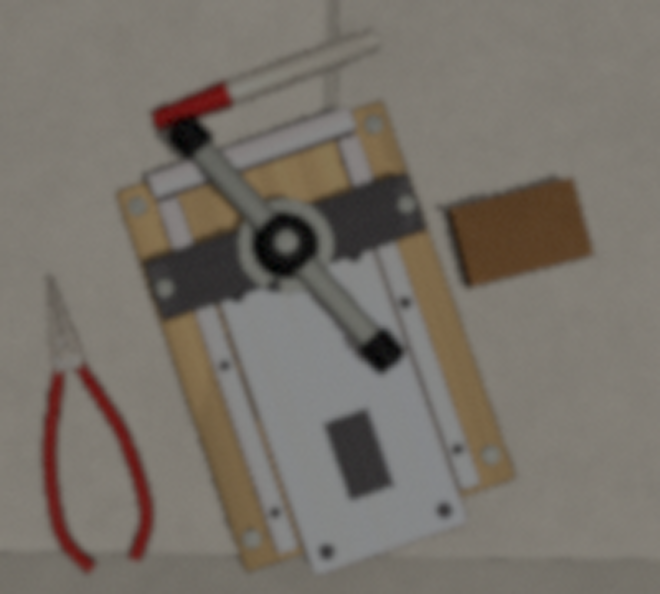

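View pics/scz.png

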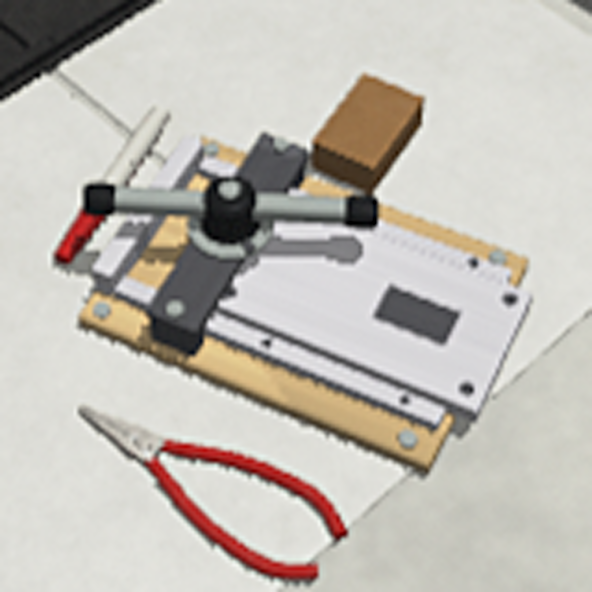

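```bash
cat >> h.py <<'E'
E
python3 - <<'E'
from h import *
c=camera("top")
f=lambda u,v,z:ray(c,(200+u/3.3,130+v/3.3),z)
w=np.array([f(383,102,.012),f(118,190,.012),f(247,572,.012),f(515,478,.012)])[:,:2]
m=np.array([[.1125,-.08],[.1125,.08],[-.1125,.08],[-.1125,-.08]])
def fit(m,w):
    a=m[:,0]+1j*m[:,1];b=w[:,0]+1j*w[:,1];am,bm=a.mean(),b.mean()
    s=np.vdot(a-am,b-bm)/np.vdot(a-am,a-am);return np.angle(s),abs(s),bm-np.exp(1j*np.angle(s))*am
th,s,t=fit(m,w);print("yaw",np.degrees(th),s,t)
R=lambda p:np.array([t.real+np.cos(th)*p[0]-np.sin(th)*p[1],t.imag+np.sin(th)*p[0]+np.cos(th)*p[1]])
print("screw",R((.05,0)))
J=lambda p:np.exp(-1j*th)*(p[0]+1j*p[1]-t)
for p in [f(318,573,.026),f(466,520,.026)]: print("plate",J(p))
for p in [f(189,135,.07),f(381,352,.07)]: print("bar",p,J(p)-.05,np.degrees(np.angle(J(p)-.05)))
print("plate nn",J(ray(c,(302.9,249.6),.019)),"bar nn",J([.604,.1966]),"rim",np.degrees(np.angle(J([.5791,.2017])-.05)))
s=camera("scene")
for q,z in [((.05,0),.061),((-.1125,.08),.012),((.1125,.08),.012),((-.1125,-.08),.012)]:
    p=[*R(q),z];print(q,(proj(s,p)-[220,150])*3.7)
E
```

```text
yaw 19.696805226706452 0.988557050233562 (0.5615832011574462+0.177840006823811j)
screw [0.60865767 0.19469214]
plate (-0.12338172292063933+0.041427400072631265j)
plate (-0.12248408686401736-0.04429328454658684j)
bar [0.66458394 0.24729857 0.07      ] (0.07038460038661119+0.030678839201813198j) 23.551150260919485
bar [0.5518572  0.14500744 0.07      ] (-0.07022290716495522-0.02763343549807585j) -158.51985251912583
plate nn (-0.035928747894165995-0.0014759228270997994j) bar nn (0.0462578838460235+0.0033660585419936946j) rim 146.96516481667825
(0.05, 0) [232.79533404 202.78608057]
(-0.1125, 0.08) [432.10311819 464.68912954]
(0.1125, 0.08) [ 77.75626768 312.5429705 ]
(-0.1125, -0.08) [533.55506905 255.1073509 ]
```

Request:
play_rows --travel '[[0.3, 0.3, 0.1], [0.6, 0.6, 0.2], [0.8, 0.8, 0.2], [1, 1, 0.2], [1, 1, 0.2]]' --turn '[[0, 0, 0], [0, 0, -0.006], [0, 0, -0.012], [0, 0, -0.012], [0, 0, -0.012]]' --claw '[-1, -1, -1, -1, -1]'

```text
time_s: 1.6
tool_pos: [0.42, -0.4383, 0.2699]
ee_rot: [-3.092, -0.55, -0.004]
force: [-1.0, 0.4, 0.5]
opening: 0.0123
```

```bash
python3 -c "
from h import *
s=read_state();print(s['time_s'],s['joints'].round(2),s['tool_pos'],s['opening'],Ro.from_rotvec(s['ee_rot']).as_matrix().round(3))"
```

```text
1.6 [ 0.79  0.24 -0.07  1.53  0.01  1.38 -0.5 ] [ 0.42001046 -0.43830608  0.26993385] 0.012289767119110168 [[ 0.939  0.345  0.003]
 [ 0.345 -0.939  0.001]
 [ 0.003 -0.    -1.   ]]
```

Request:
play_rows --travel '[[0.1, 0.33, 0], [0.2, 0.66, 0], [0.3, 1, 0], [0.3, 1, 0]]' --turn '[[0, 0, 0], [0, 0, 0], [0, 0, 0], [0, 0, 0]]' --claw '[-1, -1, -1, -1]'

```text
time_s: 2.0
tool_pos: [0.4625, -0.287, 0.2699]
ee_rot: [-3.091, -0.552, -0.003]
force: [-0.4, -0.1, 0.1]
opening: -0.0001
```

Request:
play_rows --travel '[[0, 0.33, 0], [0, 0.66, 0], [0, 1, 0], [0, 1, 0]]' --turn '[[0, 0, 0], [0, 0, 0], [0, 0, 0], [0, 0, 0]]' --claw '[-1, -1, -1, -1]'

```text
time_s: 2.4
tool_pos: [0.4605, -0.1371, 0.27]
ee_rot: [-3.092, -0.551, -0.002]
force: [0.1, 0.2, -0.8]
opening: 0.0005
```

Request:
play_rows --travel '[[0, 0.33, 0], [0, 0.66, 0], [-0.1, 1, 0], [-0.2, 1, 0], [-0.2, 1, 0]]' --turn '[[0, 0, 0], [0, 0, 0], [0, 0, 0], [0, 0, 0], [0, 0, 0]]' --claw '[-1, -1, -1, -1, -1]'

```text
time_s: 2.9
tool_pos: [0.429, 0.0072, 0.2697]
ee_rot: [3.093, 0.542, 0.001]
force: [0.1, -0.4, -0.7]
opening: 0.0003
```

```bash
python3 -c "
from h import *
s=read_state();print(s['time_s'],s['joints'].round(2),s['tool_pos'],s['opening'],s['force'],Ro.from_rotvec(s['ee_rot']).as_matrix().round(3))"
```

```text
2.9 [ 0.37 -0.12 -0.45  1.9  -0.05  1.36 -1.28] [0.42899628 0.0071875  0.26967577] 0.0002633025013827751 [ 0.07343521 -0.38525949 -0.68375375] [[ 0.94   0.34   0.   ]
 [ 0.34  -0.94  -0.001]
 [ 0.     0.001 -1.   ]]
```

Request:
play_rows --travel '[[0, 0.3, 0], [0, 0.6, 0], [0, 0.82, 0], [0, 0.82, -0.3], [0, 0.82, -0.6], [0, 0.82, -0.9], [0, 0.82, -0.9]]' --turn '[[0, 0, 0], [0, 0, 0], [0, 0, 0], [0, 0, 0], [0, 0, 0], [0, 0, 0], [0, 0, 0]]' --claw '[-1, -1, -1, -1, -1, -1, -1]'

```text
time_s: 3.6
tool_pos: [0.4273, 0.1271, 0.1296]
ee_rot: [-3.095, -0.535, 0.014]
force: [0.1, -0.5, 0.3]
opening: -0.0002
```

```bash
python3 -c "
from h import *
s=read_state();print(s['time_s'],s['joints'].round(2),s['tool_pos'],s['force'])
c=camera('top');cv2.imwrite('pics/t1.png',cv2.resize(c['frame'][130:330,180:400],None,fx=3,fy=3))
c=camera('scene');cv2.imwrite('pics/s1.png',cv2.resize(c['frame'][120:310,220:400],None,fx=3,fy=3))"
```

```text
3.6 [ 0.24  0.06 -0.64  2.04  0.04  1.06 -1.64] [0.42729574 0.12706129 0.12958883] [ 0.08389655 -0.48914706  0.28929956]
```

View pics/s1.png

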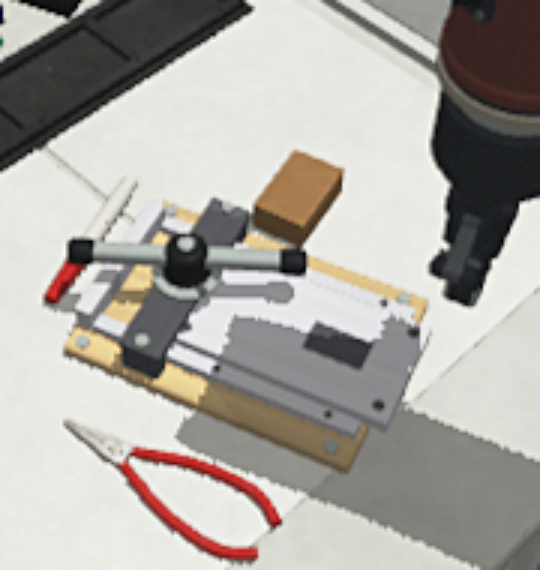

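Request:
play_rows --travel '[[0.01, 0.02, -0.25], [0.01, 0.02, -0.5], [0.01, 0.02, -0.65], [0.01, 0.02, -0.7], [0.01, 0.02, -0.7]]' --turn '[[0, 0, 0], [0, 0, 0], [0, 0, 0], [0, 0, 0], [0, 0, 0]]' --claw '[-1, -1, -1, -1, -1]'

```text
time_s: 4.2
tool_pos: [0.4328, 0.1324, 0.0306]
ee_rot: [-3.095, -0.537, -0.002]
force: [0.3, 0.7, 1.2]
opening: 0.0003
```

```bash
cat >> h.py <<'E'
th=np.radians(19.7);t=.5615+.1780j
J=lambda p:np.exp(-1j*th)*(p[0]+1j*p[1]-t)
def st():
    s=read_state();p=s['tool_pos'];M=Ro.from_rotvec(s['ee_rot']).as_matrix()
    print(s['time_s'],s['joints'].round(2),p.round(4),'F',s['force'].round(1),'jig',J(p).round(4),'yaw',np.degrees(np.arctan2(M[1,0],M[0,0])).round(1))
def W(x,y): 
    z=np.exp(1j*th)*(x+1j*y)+t;return np.array([z.real,z.imag])
E
python3 -c "
from h import *
st()
c=camera('scene');cv2.imwrite('pics/s2.png',cv2.resize(c['frame'][120:310,220:400],None,fx=3,fy=3))"
```

```text
4.2 [ 0.19  0.22 -0.63  2.12  0.17  0.84 -1.77] [0.4328 0.1324 0.0306] F [0.3 0.7 1.2] jig (-0.1365+0.0005j) yaw 19.7
```

View pics/s2.png

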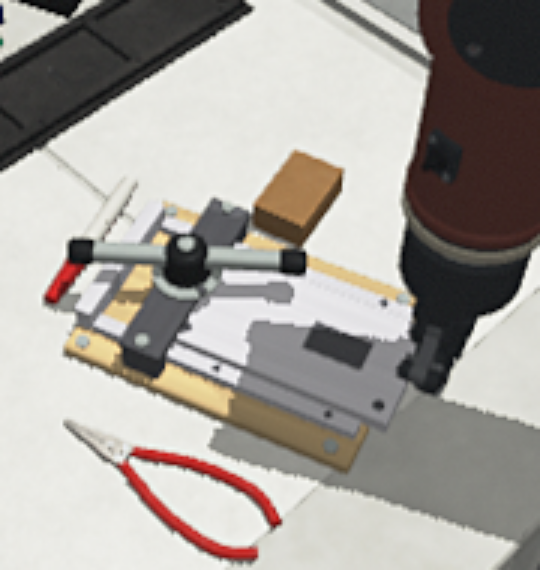

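Request:
play_rows --travel '[[-0.02, -0.01, -0.02], [-0.02, -0.01, -0.04], [-0.02, -0.01, -0.04]]' --turn '[[0, 0, 0], [0, 0, 0], [0, 0, 0]]' --claw '[-1, -1, -1]'

```text
time_s: 4.55
tool_pos: [0.4286, 0.1308, 0.0237]
ee_rot: [3.095, 0.538, 0.001]
force: [-0.9, 0.4, 0.2]
opening: -0.0001
```

```bash
python3 -c "
from h import *
st()"
```

```text
4.55 [ 0.19  0.23 -0.63  2.14  0.18  0.83 -1.78] [0.4286 0.1308 0.0237] F [-0.9  0.4  0.2] jig (-0.141+0.0003j) yaw 19.7
```

Request:
play_rows --travel '[[0.03, 0.011, 0], [0.06, 0.022, 0], [0.09, 0.032, 0], [0.12, 0.043, 0], [0.15, 0.054, 0], [0.18, 0.064, 0], [0.21, 0.075, 0], [0.24, 0.086, 0], [0.27, 0.097, 0], [0.3, 0.107, 0], [0.3, 0.107, 0]]' --turn '[[0, 0, 0], [0, 0, 0], [0, 0, 0], [0, 0, 0], [0, 0, 0], [0, 0, 0], [0, 0, 0], [0, 0, 0], [0, 0, 0], [0, 0, 0], [0, 0, 0]]' --claw '[-1, -1, -1, -1, -1, -1, -1, -1, -1, -1, -1]'

```text
time_s: 5.65
tool_pos: [0.4742, 0.1474, 0.0234]
ee_rot: [-3.095, -0.538, -0.001]
force: [-0.1, 0.2, 0.3]
opening: 0.0004
```

```bash
python3 -c "
from h import *
st()
c=camera('scene');cv2.imwrite('pics/s3.png',cv2.resize(c['frame'][120:310,220:400],None,fx=3,fy=3))"
```

```text
5.65 [ 0.15  0.32 -0.6   2.03  0.24  0.86 -1.81] [0.4742 0.1474 0.0234] F [-0.1  0.2  0.3] jig (-0.0925+0.0006j) yaw 19.7
```

View pics/s3.png

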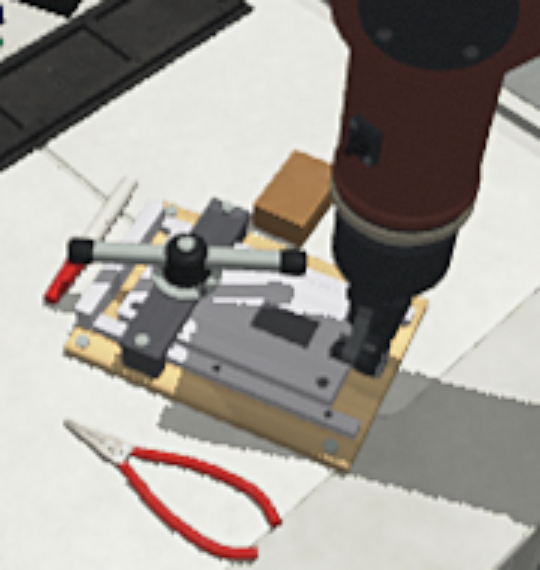

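Request:
play_rows --travel '[[0.013, 0.005, 0], [0.026, 0.009, 0], [0.039, 0.014, 0], [0.05, 0.018, 0], [0.05, 0.018, 0]]' --turn '[[0, 0, 0], [0, 0, 0], [0, 0, 0], [0, 0, 0], [0, 0, 0]]' --claw '[-1, -1, -1, -1, -1]'

```text
time_s: 6.2
tool_pos: [0.4813, 0.1498, 0.0234]
ee_rot: [-3.095, -0.538, -0.001]
force: [0.2, -0.2, -0.7]
opening: -0.0002
```

Request:
play_rows --travel '[[0.006, 0.002, 0], [0.012, 0.004, 0], [0.012, 0.004, 0]]' --turn '[[0, 0, 0], [0, 0, 0], [0, 0, 0]]' --claw '[-1, -1, -1]'

```text
time_s: 6.5
tool_pos: [0.4828, 0.1503, 0.0233]
ee_rot: [-3.095, -0.538, -0.0]
force: [-1.1, -0.5, 1.6]
opening: -0.0
```

```bash
python3 -c "
from h import *
st()
c=camera('scene');cv2.imwrite('pics/s4.png',cv2.resize(c['frame'][170:270,220:340],None,fx=6,fy=6,interpolation=2))"
```

```text
6.5 [ 0.14  0.34 -0.6   2.01  0.25  0.87 -1.82] [0.4828 0.1503 0.0233] F [-1.1 -0.5  1.6] jig (-0.0834+0.0005j) yaw 19.7
```

View pics/s4.png

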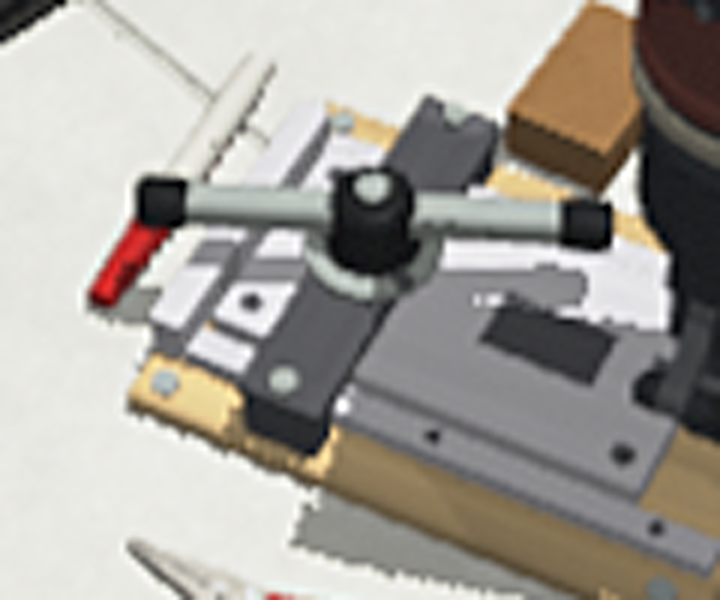

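Nearly home; a few more small steps until the force rises.

Request:
play_rows --travel '[[0.006, 0.002, 0], [0.012, 0.004, 0], [0.012, 0.004, 0]]' --turn '[[0, 0, 0], [0, 0, 0], [0, 0, 0]]' --claw '[-1, -1, -1]'

```text
time_s: 6.85
tool_pos: [0.4847, 0.1509, 0.0233]
ee_rot: [-3.095, -0.538, -0.0]
force: [-1.0, 0.7, -0.0]
opening: -0.0
```

Request:
play_rows --travel '[[0.006, 0.002, 0], [0.012, 0.004, 0], [0.012, 0.004, 0]]' --turn '[[0, 0, 0], [0, 0, 0], [0, 0, 0]]' --claw '[-1, -1, -1]'

```text
time_s: 7.15
tool_pos: [0.486, 0.1514, 0.0232]
ee_rot: [3.095, 0.538, -0.001]
force: [-3.3, -1.7, 0.9]
opening: -0.0002
```

Request:
play_rows --travel '[[0.006, 0.002, 0], [0.01, 0.0035, 0], [0.01, 0.0035, 0]]' --turn '[[0, 0, 0], [0, 0, 0], [0, 0, 0]]' --claw '[-1, -1, -1]'

```text
time_s: 7.45
tool_pos: [0.486, 0.1514, 0.0228]
ee_rot: [3.094, 0.538, -0.006]
force: [-8.7, -2.4, 7.1]
opening: 0.0
```

Request:
play_rows --travel '[[0.006, 0.002, 0], [0.01, 0.0035, 0], [0.01, 0.0035, 0]]' --turn '[[0, 0, 0], [0, 0, 0], [0, 0, 0]]' --claw '[-1, -1, -1]'

```text
time_s: 7.75
tool_pos: [0.4861, 0.1513, 0.0225]
ee_rot: [3.093, 0.538, -0.01]
force: [-13.9, -4.4, 9.8]
opening: 0.0002
```

```bash
python3 -c "
from h import *
st()"
```

```text
7.75 [ 0.13  0.35 -0.59  1.99  0.25  0.88 -1.82] [0.4861 0.1513 0.0225] F [-13.9  -4.4   9.8] jig (-0.0799+0.0003j) yaw 19.7
```

Request:
play_rows --travel '[[-0.04, -0.014, 0], [-0.08, -0.028, 0], [-0.08, -0.028, 0.3], [-0.08, -0.028, 0.6], [-0.08, -0.028, 0.8], [-0.08, -0.028, 0.8]]' --turn '[[0, 0, 0], [0, 0, 0], [0, 0, 0], [0, 0, 0], [0, 0, 0], [0, 0, 0]]' --claw '[-1, -1, -1, -1, -1, -1]'

```text
time_s: 8.35
tool_pos: [0.48, 0.1494, 0.1479]
ee_rot: [-3.095, -0.538, -0.014]
force: [0.2, 1.2, 0.1]
opening: 0.0
```

```bash
python3 -c "
from h import *
st()
c=camera('scene');cv2.imwrite('pics/s5.png',cv2.resize(c['frame'][170:270,220:340],None,fx=6,fy=6,interpolation=2))
c=camera('top');cv2.imwrite('pics/t5.png',cv2.resize(c['frame'][140:270,220:380],None,fx=4.5,fy=4.5,interpolation=2))
for l in('plate_center','bar_center','washer_rim'):
  for r in place_of('top',l)[:1]: print(l,r['confidence'],r['xy'],J(ray(c,r['xy'],dict(p=.019,b=.061,w=.046)[l[0]])))
"
```

```text
8.35 [ 0.21  0.15 -0.65  1.91  0.1   1.1  -1.7 ] [0.48   0.1494 0.1479] F [0.2 1.2 0.1] jig (-0.0863+0.0006j) yaw 19.7
plate_center 0.85 [292.7, 221.5] (0.01855372986632709-0.0007169919073568504j)
bar_center 0.8 [288.8, 207.2] (0.04335641935211817-0.0011298079061954503j)
washer_rim 0.78 [283.0, 219.7] (0.026474906806937946+0.01535338117019527j)
```

View pics/s5.png

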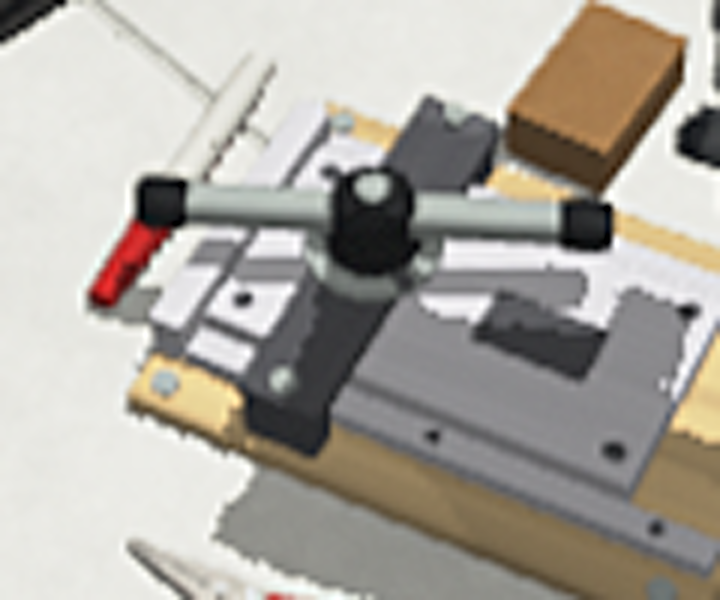

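View pics/t5.png

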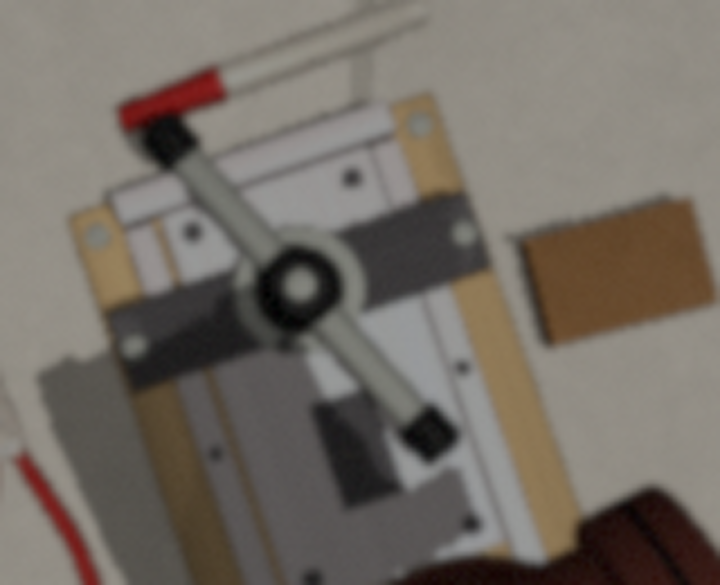

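Request:
play_rows --travel '[[0.08, 0, 0], [0.2, 0, 0], [0.3, -0.02, 0], [0.4, -0.03, 0], [0.5, -0.04, 0], [0.6, -0.05, 0], [0.735, -0.057, 0], [0.735, -0.057, 0], [0.735, -0.057, 0], [0.735, -0.057, 0], [0.735, -0.057, 0], [0.735, -0.057, 0]]' --turn '[[0, 0, 0.023], [0, 0, 0.046], [0, 0, 0.069], [0, 0, 0.092], [0, 0, 0.115], [0, 0, 0.138], [0, 0, 0.161], [0, 0, 0.184], [0, 0, 0.207], [0, 0, 0.23], [0, 0, 0.253], [0, 0, 0.276]]' --claw '[-1, -1, -1, -1, -1, -1, -1, -1, -1, -1, -1, -1]'

```text
time_s: 9.8
tool_pos: [0.5869, 0.1398, 0.1418]
ee_rot: [-1.583, -2.711, 0.001]
force: [-0.4, 0.0, 0.4]
opening: -0.0001
```

Request:
play_rows --travel '[[0, 0, 0], [0, 0, 0], [0, 0, 0]]' --turn '[[0, 0, 0.018], [0, 0, 0.0365], [0, 0, 0.0365]]' --claw '[-1, -1, -1]'

```text
time_s: 10.1
tool_pos: [0.5869, 0.1397, 0.1419]
ee_rot: [-1.268, -2.872, 0.001]
force: [-1.2, -0.3, 0.2]
opening: -0.0
```

```bash
python3 -c "
from h import *
st()"
```

```text
10.1 [ 0.4   0.46 -0.9   1.66  0.38  1.21  0.15] [0.5869 0.1397 0.1419] F [-1.2 -0.3  0.2] jig (0.0111-0.0446j) yaw 132.3
```

Request:
play_rows --travel '[[0.022, 0.008, -0.2], [0.022, 0.008, -0.4], [0.022, 0.008, -0.52], [0.022, 0.008, -0.56], [0.022, 0.008, -0.56]]' --turn '[[0, 0, 0], [0, 0, 0], [0, 0, 0], [0, 0, 0], [0, 0, 0]]' --claw '[-1, -1, -1, -1, -1]'

```text
time_s: 10.6
tool_pos: [0.5904, 0.1411, 0.0587]
ee_rot: [-1.273, -2.871, 0.001]
force: [-0.4, 0.5, 0.0]
opening: -0.0003
```

```bash
python3 -c "
from h import *
st()
c=camera('scene');cv2.imwrite('pics/s6.png',cv2.resize(c['frame'][150:290,220:360],None,fx=4.2,fy=4.2,interpolation=2))"
```

```text
10.6 [ 0.35  0.55 -0.85  1.73  0.46  1.07  0.09] [0.5904 0.1411 0.0587] F [-0.4  0.5  0. ] jig (0.0148-0.0445j) yaw 132.2
```

View pics/s6.png

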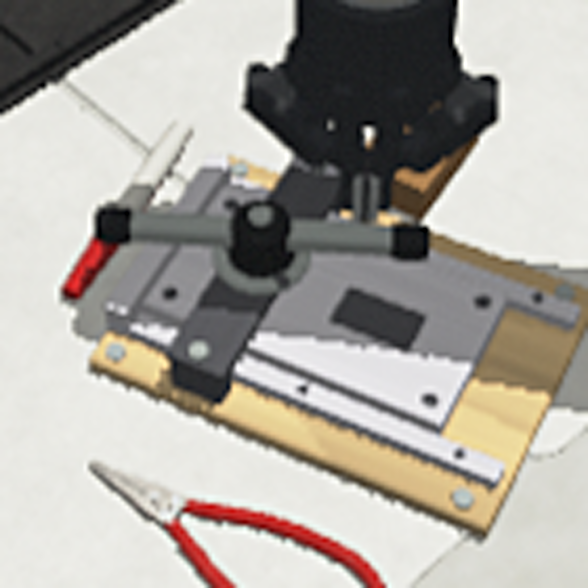

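```bash
cat >> h.py <<'E'
C=np.array([.6085,.1952])
def tcp(phi,d=.018,r=.05):
    a=np.radians(phi);return C+r*np.array([np.cos(a),np.sin(a)])-d*np.array([np.sin(a),-np.cos(a)])
def arc(phis,yaw0,p0,z=0,d=.018):
    tr=[[*((tcp(f,d)-p0[:2])/.15).round(3),z] for f in phis]
    tu=[[0,0,round(float(np.radians(f-90-yaw0)/2/np.pi),4)] for f in phis]
    print([list(map(float,x)) for x in tr]);print(tu)
E
python3 -c "
from h import *
s=read_state()
arc([222.2,218,214,208,202,196,190,184,178,178],132.2,s['tool_pos'])"
```

```text
[[-0.05, 0.046, 0.0], [-0.072, 0.059, 0.0], [-0.093, 0.073, 0.0], [-0.122, 0.097, 0.0], [-0.148, 0.123, 0.0], [-0.171, 0.152, 0.0], [-0.191, 0.183, 0.0], [-0.208, 0.216, 0.0], [-0.221, 0.251, 0.0], [-0.221, 0.251, 0.0]]
[[0, 0, 0.0], [0, 0, -0.0117], [0, 0, -0.0228], [0, 0, -0.0394], [0, 0, -0.0561], [0, 0, -0.0728], [0, 0, -0.0894], [0, 0, -0.1061], [0, 0, -0.1228], [0, 0, -0.1228]]
```

Request:
play_rows --travel '[[-0.05, 0.046, 0], [-0.072, 0.059, 0], [-0.093, 0.073, 0], [-0.122, 0.097, 0], [-0.148, 0.123, 0], [-0.171, 0.152, 0], [-0.171, 0.152, 0]]' --turn '[[0, 0, 0], [0, 0, -0.0117], [0, 0, -0.0228], [0, 0, -0.0394], [0, 0, -0.0561], [0, 0, -0.0728], [0, 0, -0.0728]]' --claw '[-1, -1, -1, -1, -1, -1, -1]'

```text
time_s: 11.35
tool_pos: [0.5649, 0.1653, 0.0607]
ee_rot: [1.89, 2.508, 0.002]
force: [-0.3, -0.0, 0.2]
opening: 0.0001
```

```bash
python3 -c "
from h import *
st()
c=camera('scene');cv2.imwrite('pics/s7.png',cv2.resize(c['frame'][150:290,220:360],None,fx=4.2,fy=4.2,interpolation=2))"
```

```text
11.35 [ 0.26  0.48 -0.77  1.78  0.39  1.04 -0.38] [0.5649 0.1653 0.0607] F [-0.3 -0.   0.2] jig (-0.0011-0.0131j) yaw 106.0
```

View pics/s7.png

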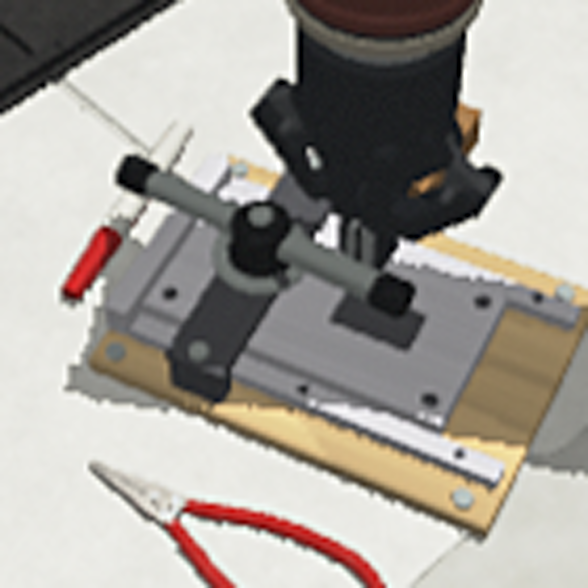

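```bash
python3 -c "
from h import *
arc([192,188,184,180,180],106,tcp(196),-.01)
print()
arc([178,176,174,172,172],90,tcp(180))
arc([170,168,166,164,164],82,tcp(172))
arc([162,160,158,156,156],74,tcp(164))"
```

```text
[[-0.014, 0.021, -0.01], [-0.026, 0.042, -0.01], [-0.037, 0.064, -0.01], [-0.046, 0.087, -0.01], [-0.046, 0.087, -0.01]]
[[0, 0, -0.0111], [0, 0, -0.0222], [0, 0, -0.0333], [0, 0, -0.0444], [0, 0, -0.0444]]

[[-0.004, 0.012, 0.0], [-0.008, 0.024, 0.0], [-0.011, 0.036, 0.0], [-0.013, 0.048, 0.0], [-0.013, 0.048, 0.0]]
[[0, 0, -0.0056], [0, 0, -0.0111], [0, 0, -0.0167], [0, 0, -0.0222], [0, 0, -0.0222]]
[[-0.002, 0.012, 0.0], [-0.004, 0.024, 0.0], [-0.006, 0.037, 0.0], [-0.007, 0.049, 0.0], [-0.007, 0.049, 0.0]]
[[0, 0, -0.0056], [0, 0, -0.0111], [0, 0, -0.0167], [0, 0, -0.0222], [0, 0, -0.0222]]
[[-0.001, 0.012, 0.0], [-0.001, 0.025, 0.0], [-0.001, 0.037, 0.0], [0.0, 0.049, 0.0], [0.0, 0.049, 0.0]]
[[0, 0, -0.0056], [0, 0, -0.0111], [0, 0, -0.0167], [0, 0, -0.0222], [0, 0, -0.0222]]
```

Request:
play_rows --travel '[[-0.015, 0.02, -0.01], [-0.028, 0.041, -0.01], [-0.04, 0.063, -0.01], [-0.05, 0.086, -0.01], [-0.05, 0.086, -0.01]]' --turn '[[0, 0, -0.0111], [0, 0, -0.0222], [0, 0, -0.0333], [0, 0, -0.0444], [0, 0, -0.0444]]' --claw '[-1, -1, -1, -1, -1]'

```text
time_s: 11.9
tool_pos: [0.5578, 0.1773, 0.0584]
ee_rot: [2.218, 2.224, 0.001]
force: [-0.3, -0.5, 0.6]
opening: -0.0
```

Request:
play_rows --travel '[[-0.004, 0.012, 0], [-0.008, 0.024, 0], [-0.011, 0.036, 0], [-0.013, 0.048, 0], [-0.013, 0.048, 0]]' --turn '[[0, 0, -0.0056], [0, 0, -0.0111], [0, 0, -0.0167], [0, 0, -0.0222], [0, 0, -0.0222]]' --claw '[-1, -1, -1, -1, -1]'

```text
time_s: 12.4
tool_pos: [0.5559, 0.184, 0.0581]
ee_rot: [2.367, 2.066, 0.0]
force: [-0.2, 1.3, 0.2]
opening: -0.0002
```

```bash
python3 -c "
from h import *
st()"
```

```text
12.4 [ 0.17  0.46 -0.7   1.79  0.34  1.02 -0.79] [0.5559 0.184  0.0581] F [-0.2  1.3  0.2] jig (-0.0033+0.0075j) yaw 82.2
```

Request:
play_rows --travel '[[-0.002, 0.012, 0], [-0.004, 0.024, 0], [-0.006, 0.037, 0], [-0.007, 0.049, 0], [-0.007, 0.049, 0]]' --turn '[[0, 0, -0.0056], [0, 0, -0.0111], [0, 0, -0.0167], [0, 0, -0.0222], [0, 0, -0.0222]]' --claw '[-1, -1, -1, -1, -1]'

```text
time_s: 12.9
tool_pos: [0.5548, 0.1913, 0.058]
ee_rot: [2.505, 1.895, 0.0]
force: [-0.2, -0.8, 0.2]
opening: 0.0
```

Request:
play_rows --travel '[[-0.001, 0.012, 0], [-0.001, 0.025, 0], [-0.001, 0.037, 0], [0, 0.049, 0], [0, 0.049, 0]]' --turn '[[0, 0, -0.0056], [0, 0, -0.0111], [0, 0, -0.0167], [0, 0, -0.0222], [0, 0, -0.0222]]' --claw '[-1, -1, -1, -1, -1]'

```text
time_s: 13.4
tool_pos: [0.554, 0.1961, 0.0574]
ee_rot: [2.631, 1.713, -0.006]
force: [-5.1, -8.3, 4.3]
opening: 0.0001
```

```bash
python3 -c "
from h import *
st()
arc([154,152,150,148,148],66,tcp(156))
arc([146,144,142,140,140],58,tcp(148))
arc([138,136,134,132,132],50,tcp(140))
arc([130,128,126,124,124],42,tcp(132))
arc([122,120,118,116,116],34,tcp(124))
c=camera('scene');cv2.imwrite('pics/s8.png',cv2.resize(c['frame'][150:290,220:360],None,fx=4.2,fy=4.2,interpolation=2))"
```

```text
13.4 [ 0.11  0.45 -0.64  1.78  0.32  1.01 -1.08] [0.554  0.1961 0.0574] F [-5.1 -8.3  4.3] jig (-0.001+0.0195j) yaw 66.1
[[0.001, 0.012, 0.0], [0.003, 0.025, 0.0], [0.005, 0.037, 0.0], [0.007, 0.049, 0.0], [0.007, 0.049, 0.0]]
[[0, 0, -0.0056], [0, 0, -0.0111], [0, 0, -0.0167], [0, 0, -0.0222], [0, 0, -0.0222]]
[[0.003, 0.012, 0.0], [0.006, 0.024, 0.0], [0.01, 0.036, 0.0], [0.014, 0.047, 0.0], [0.014, 0.047, 0.0]]
[[0, 0, -0.0056], [0, 0, -0.0111], [0, 0, -0.0167], [0, 0, -0.0222], [0, 0, -0.0222]]
[[0.004, 0.012, 0.0], [0.009, 0.023, 0.0], [0.015, 0.034, 0.0], [0.02, 0.045, 0.0], [0.02, 0.045, 0.0]]
[[0, 0, -0.0056], [0, 0, -0.0111], [0, 0, -0.0167], [0, 0, -0.0222], [0, 0, -0.0222]]
[[0.006, 0.011, 0.0], [0.012, 0.021, 0.0], [0.019, 0.032, 0.0], [0.026, 0.042, 0.0], [0.026, 0.042, 0.0]]
[[0, 0, -0.0056], [0, 0, -0.0111], [0, 0, -0.0167], [0, 0, -0.0222], [0, 0, -0.0222]]
[[0.007, 0.01, 0.0], [0.015, 0.019, 0.0], [0.023, 0.029, 0.0], [0.032, 0.038, 0.0], [0.032, 0.038, 0.0]]
[[0, 0, -0.0056], [0, 0, -0.0111], [0, 0, -0.0167], [0, 0, -0.0222], [0, 0, -0.0222]]
```

View pics/s8.png

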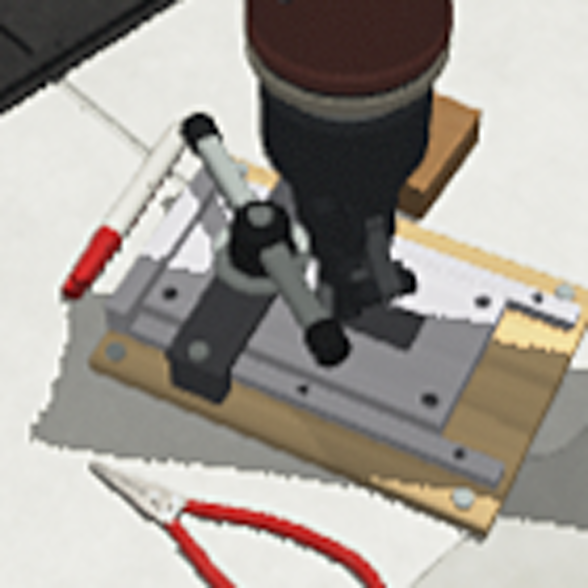

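Request:
play_rows --travel '[[0.001, 0.012, 0.01], [0.003, 0.025, 0.01], [0.005, 0.037, 0.01], [0.007, 0.049, 0.01], [0.007, 0.049, 0.01]]' --turn '[[0, 0, -0.0056], [0, 0, -0.0111], [0, 0, -0.0167], [0, 0, -0.0222], [0, 0, -0.0222]]' --claw '[-1, -1, -1, -1, -1]'

```text
time_s: 13.95
tool_pos: [0.5543, 0.2032, 0.0581]
ee_rot: [2.744, 1.526, -0.009]
force: [-4.8, -7.0, -0.6]
opening: 0.0001
```

```bash
python3 -c "
from h import *
st();print(tcp(148))"
```

```text
13.95 [ 0.07  0.45 -0.62  1.78  0.3   1.02 -1.22] [0.5543 0.2032 0.0581] F [-4.8 -7.  -0.6] jig (0.0017+0.0262j) yaw 58.1
[0.55655905 0.2064311 ]
```

Request:
play_rows --travel '[[0.003, 0.012, 0], [0.006, 0.024, 0], [0.01, 0.036, 0], [0.014, 0.047, 0], [0.014, 0.047, 0]]' --turn '[[0, 0, -0.0056], [0, 0, -0.0111], [0, 0, -0.0167], [0, 0, -0.0222], [0, 0, -0.0222]]' --claw '[-1, -1, -1, -1, -1]'

```text
time_s: 14.45
tool_pos: [0.5558, 0.2109, 0.0581]
ee_rot: [2.844, 1.332, -0.01]
force: [-6.4, -5.9, 0.4]
opening: 0.0002
```

Request:
play_rows --travel '[[0.004, 0.012, 0], [0.009, 0.023, 0], [0.015, 0.034, 0], [0.02, 0.045, 0], [0.02, 0.045, 0]]' --turn '[[0, 0, -0.0056], [0, 0, -0.0111], [0, 0, -0.0167], [0, 0, -0.0222], [0, 0, -0.0222]]' --claw '[-1, -1, -1, -1, -1]'

```text
time_s: 14.95
tool_pos: [0.5583, 0.2183, 0.058]
ee_rot: [2.93, 1.132, -0.01]
force: [-8.9, -3.3, 1.0]
opening: 0.0001
```

```bash
python3 -c "
from h import *
st();print(tcp(132))
c=camera('scene');cv2.imwrite('pics/s9.png',cv2.resize(c['frame'][150:290,220:360],None,fx=4.2,fy=4.2,interpolation=2))"
```

```text
14.95 [ 0.01  0.46 -0.56  1.75  0.28  1.02 -1.49] [0.5583 0.2183 0.058 ] F [-8.9 -3.3  1. ] jig (0.0106+0.0391j) yaw 42.2
[0.56166686 0.22031289]
```

View pics/s9.png

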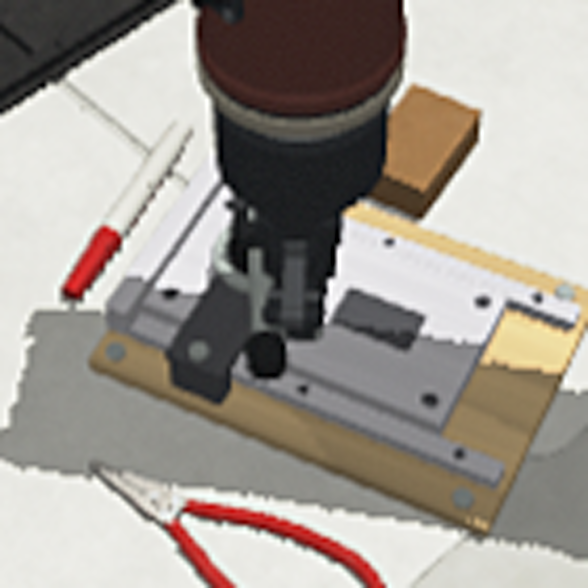

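Request:
play_rows --travel '[[0.006, 0.011, 0], [0.012, 0.021, 0], [0.019, 0.032, 0], [0.026, 0.042, 0], [0.026, 0.042, 0]]' --turn '[[0, 0, -0.0056], [0, 0, -0.0111], [0, 0, -0.0167], [0, 0, -0.0222], [0, 0, -0.0222]]' --claw '[-1, -1, -1, -1, -1]'

```text
time_s: 15.5
tool_pos: [0.5618, 0.2254, 0.058]
ee_rot: [3.002, 0.926, -0.01]
force: [-10.0, -2.7, 0.8]
opening: -0.0
```

Request:
play_rows --travel '[[0.007, 0.01, 0], [0.015, 0.019, 0], [0.023, 0.029, 0], [0.023, 0.029, 0]]' --turn '[[0, 0, -0.0056], [0, 0, -0.0111], [0, 0, -0.0167], [0, 0, -0.0167]]' --claw '[-1, -1, -1, -1]'

```text
time_s: 15.9
tool_pos: [0.5651, 0.2302, 0.058]
ee_rot: [3.046, 0.768, -0.01]
force: [-10.7, -0.9, 2.0]
opening: 0.0003
```

```bash
python3 -c "
from h import *
st();print(tcp(118))"
```

```text
15.9 [-0.05  0.47 -0.52  1.73  0.26  1.02 -1.73] [0.5651 0.2302 0.058 ] F [-10.7  -0.9   2. ] jig (0.021+0.048j) yaw 28.3
[0.56913337 0.23089689]
```

Request:
play_rows --travel '[[-0.07, -0.04, 0], [-0.147, -0.078, 0], [-0.2, -0.1, 0.2], [-0.3, -0.2, 0.5], [-0.5, -0.4, 0.7], [-0.7, -0.7, 0.7], [-0.7, -0.95, 0.7], [-0.7, -0.95, 0.7]]' --turn '[[0, 0, 0], [0, 0, 0], [0, 0, 0], [0, 0, 0], [0, 0, 0], [0, 0, 0], [0, 0, 0], [0, 0, 0]]' --claw '[-1, -1, -1, -1, -1, -1, -1, -1]'

```text
time_s: 16.7
tool_pos: [0.4628, 0.0819, 0.1647]
ee_rot: [3.046, 0.756, 0.0]
force: [0.2, 0.4, -0.5]
opening: 0.0002
```

```bash
python3 -c "
from h import *
st()
Z=dict(p=.019,b=.061,w=.046)
for n in('top','scene'):
  c=camera(n);f=c['frame'];cv2.imwrite('pics/m_%s.png'%n,f)
  u=proj(c,[*C,.046]);x,y=int(u[0]),int(u[1]);g=f[y-45:y+45,x-50:x+50];cv2.imwrite('pics/mz_%s.png'%n,cv2.resize(g,None,fx=6,fy=6,interpolation=2));print(n,x-50,y-45)
  for l in('plate_center','bar_center','washer_rim'):
    for r in place_of(n,l)[:2]:
      p=ray(c,r['xy'],Z[l[0]]);print(l,round(r['confidence'],2),np.round(r['xy'],1),p.round(4),'jig',J(p).round(4),'ang',np.degrees(np.arctan2(*(p[:2]-C)[::-1])).round(1))
"
```

```text
16.7 [ 0.22  0.05 -0.51  1.96  0.03  1.13 -1.38] [0.4628 0.0819 0.1647] F [ 0.2  0.4 -0.5] jig (-0.1253-0.0572j) yaw 27.9
top 236 159
plate_center 0.66 [293.9 220.9] [0.5803 0.1814 0.019 ] jig (0.0189-0.0031j) ang -153.9
bar_center 0.67 [283.3 203.6] [0.6089 0.2013 0.061 ] jig (0.0524+0.0059j) ang 86.5
washer_rim 0.84 [273.3 214.1] [0.591  0.2188 0.046 ] jig (0.0415+0.0284j) ang 126.7
washer_rim 0.6 [284.6 202.9] [0.6112 0.1989 0.046 ] jig (0.0538+0.003j) ang 54.3
scene 232 164
plate_center 0.58 [294.5 223.1] [0.5783 0.1889 0.019 ] jig (0.0195+0.0046j) ang -168.2
bar_center 0.83 [282.7 207.8] [0.603  0.2007 0.061 ] jig (0.0467+0.0074j) ang 135.3
bar_center 0.49 [304.1 228.4] [0.5331 0.2059 0.061 ] jig (-0.0173+0.0358j) ang 171.9
washer_rim 0.89 [280.3 217.3] [0.5964 0.2142 0.046 ] jig (0.045+0.0223j) ang 122.6
washer_rim 0.39 [301.4 229. ] [0.5433 0.2032 0.046 ] jig (-0.0087+0.0298j) ang 173.0
```

View pics/mz_top.png

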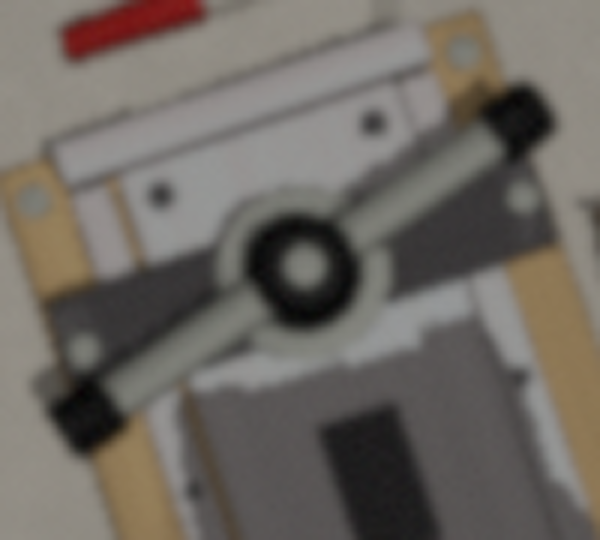

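View pics/mz_scene.png

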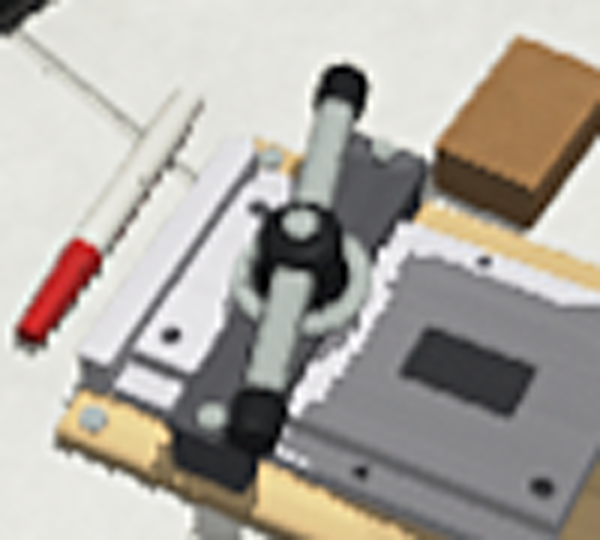

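```bash
python3 - <<'E'
from h import *
for n in('top','scene'):
  c=camera(n)
  x,y=[int(v) for v in proj(c,[*C,.046])]
  out=[]
  for f in [cv2.imread('pics/%s0.png'%n),cv2.imread('pics/m_%s.png'%n)]:
    g=cv2.convertScaleAbs(f[y-17:y+18,x-17:x+18],alpha=1.6 if n=='top' else 1)
    out.append(cv2.resize(g,None,fx=11,fy=11,interpolation=2))
  cv2.imwrite('pics/w_%s.png'%n,np.hstack(out));print(n,x-17,y-17,proj(c,[*C,.046]))
  for a in range(90,200,10):
    print(a,((proj(c,[*(C+.028*np.array([np.cos(np.radians(a)),np.sin(np.radians(a))])),.046])-[x-17,y-17])*11).round(0))
E
```

```text
top 269 187 [286.685889   204.43812349]
90 [ 21. 189.]
100 [ 24. 219.]
110 [ 31. 249.]
120 [ 43. 276.]
130 [ 60. 301.]
140 [ 81. 323.]
150 [106. 340.]
160 [133. 354.]
170 [162. 362.]
180 [192. 365.]
190 [222. 363.]
scene 265 192 [282.88472413 209.30201556]
90 [ 92. 268.]
100 [111. 281.]
110 [132. 292.]
120 [155. 299.]
130 [180. 303.]
140 [205. 303.]
150 [230. 300.]
160 [253. 294.]
170 [275. 284.]
180 [295. 272.]
190 [311. 257.]
```

View pics/w_top.png

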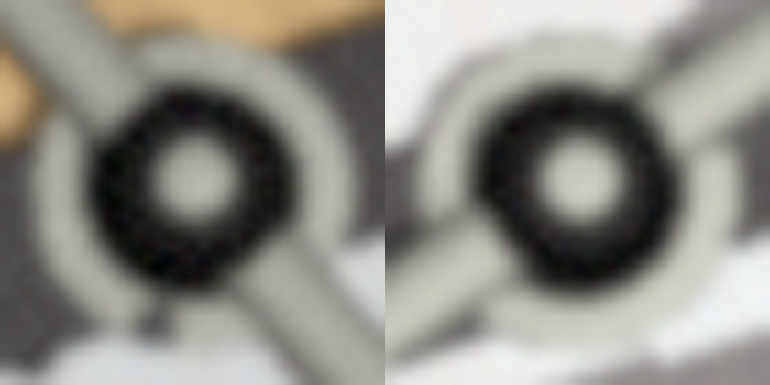

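View pics/w_scene.png

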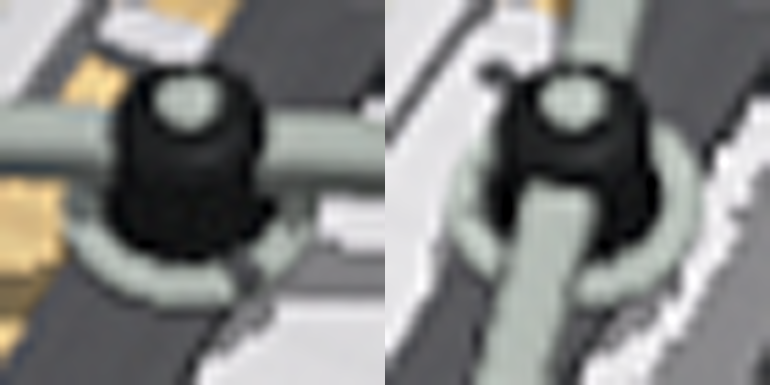

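```bash
python3 - <<'E'
from h import *
c=camera('top')
ph=lambda u,v,ox,oy,s,z=.066:ray(c,(ox+u/s,oy+v/s),z)
a=ph(87,420,236,159,6);b=ph(520,122,236,159,6);print(a,b,np.degrees(np.arctan2(*(a-b)[1::-1])))
a=ph(381,352,200,130,3.3);b=ph(189,135,200,130,3.3);print(np.degrees(np.arctan2(*(a-b)[1::-1])))
s=camera('scene')
E
```

```text
[0.56358843 0.25752417 0.066     ] [0.6519338 0.1331567 0.066    ] 125.38836785835993
-137.77859557569204
```

Request:
play_rows --travel '[[0.2, 0.3, 0], [0.4, 0.6, 0], [0.55, 0.91, 0], [0.55, 0.91, 0], [0.55, 0.91, -0.3], [0.55, 0.91, -0.6], [0.55, 0.91, -0.7], [0.55, 0.91, -0.7]]' --turn '[[0, 0, 0], [0, 0, 0], [0, 0, 0], [0, 0, 0], [0, 0, 0], [0, 0, 0], [0, 0, 0], [0, 0, 0]]' --claw '[-1, -1, -1, -1, -1, -1, -1, -1]'

```text
time_s: 18.1
tool_pos: [0.5442, 0.2235, 0.0573]
ee_rot: [3.047, 0.762, -0.007]
force: [-0.8, -0.4, -0.1]
opening: 0.0002
```

```bash
python3 -c "
from h import *
st();s=read_state();p=s['tool_pos']
for d in(.04,.03,.022,.018): arc([118],28,p,d=d)
arc([116.5,115,113,113],28,p)
"
```

```text
18.1 [-0.02  0.43 -0.55  1.78  0.26  1.   -1.75] [0.5442 0.2235 0.0573] F [-0.8 -0.4 -0.1] jig (-0.0009+0.0487j) yaw 28.1
[[0.037, -0.02, 0.0]]
[[0, 0, 0.0]]
[[0.096, 0.012, 0.0]]
[[0, 0, 0.0]]
[[0.143, 0.037, 0.0]]
[[0, 0, 0.0]]
[[0.166, 0.049, 0.0]]
[[0, 0, 0.0]]
[[0.173, 0.056, 0.0], [0.179, 0.062, 0.0], [0.188, 0.071, 0.0], [0.188, 0.071, 0.0]]
[[0, 0, -0.0042], [0, 0, -0.0083], [0, 0, -0.0139], [0, 0, -0.0139]]
```

Request:
play_rows --travel '[[0.037, -0.02, 0.007], [0.096, 0.012, 0.007], [0.125, 0.028, 0.007], [0.143, 0.037, 0.007], [0.143, 0.037, 0.007]]' --turn '[[0, 0, 0], [0, 0, 0], [0, 0, 0], [0, 0, 0], [0, 0, 0]]' --claw '[-1, -1, -1, -1, -1]'

```text
time_s: 18.6
tool_pos: [0.567, 0.2297, 0.0613]
ee_rot: [3.047, 0.762, -0.002]
force: [-5.9, -5.0, 5.3]
opening: -0.0001
```

```bash
python3 -c "
from h import *
st()
c=camera('scene');cv2.imwrite('pics/s10.png',cv2.resize(c['frame'][150:290,220:360],None,fx=4.2,fy=4.2,interpolation=2))"
```

```text
18.6 [-0.03  0.47 -0.54  1.73  0.27  1.03 -1.74] [0.567  0.2297 0.0613] F [-5.9 -5.   5.3] jig (0.0226+0.0469j) yaw 28.1
```

View pics/s10.png

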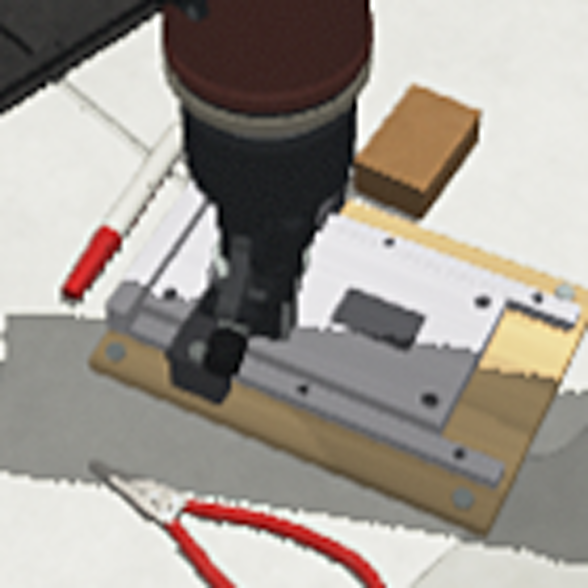

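Request:
play_rows --travel '[[0.008, 0.004, 0], [0.016, 0.008, 0], [0.024, 0.013, 0], [0.024, 0.013, 0]]' --turn '[[0, 0, -0.004], [0, 0, -0.008], [0, 0, -0.011], [0, 0, -0.011]]' --claw '[-1, -1, -1, -1]'

```text
time_s: 19.05
tool_pos: [0.5695, 0.2324, 0.0612]
ee_rot: [3.072, 0.657, -0.004]
force: [-8.9, -2.9, 6.8]
opening: -0.0001
```

```bash
python3 -c "
from h import *
st()"
```

```text
19.05 [-0.04  0.47 -0.52  1.72  0.27  1.03 -1.81] [0.5695 0.2324 0.0612] F [-8.9 -2.9  6.8] jig (0.0258+0.0486j) yaw 24.1
```

Request:
play_rows --travel '[[-0.07, -0.04, 0], [-0.147, -0.07, 0], [-0.2, -0.1, 0.2], [-0.3, -0.2, 0.5], [-0.5, -0.4, 0.7], [-0.6, -0.7, 0.9], [-0.6, -1, 0.9], [-0.6, -1, 0.9]]' --turn '[[0, 0, 0], [0, 0, 0], [0, 0, 0], [0, 0, 0], [0, 0, 0], [0, 0, 0], [0, 0, 0], [0, 0, 0]]' --claw '[-1, -1, -1, -1, -1, -1, -1, -1]'

```text
time_s: 19.85
tool_pos: [0.4821, 0.0757, 0.1979]
ee_rot: [3.071, 0.644, 0.006]
force: [-0.0, -0.4, -0.5]
opening: -0.0
```

Request:
play_rows --travel '[[0, -0.3, 0], [0, -0.6, 0], [0, -0.9, 0], [0, -0.9, 0]]' --turn '[[0, 0, 0], [0, 0, 0], [0, 0, 0], [0, 0, 0]]' --claw '[-1, -1, -1, -1]'

```text
time_s: 20.25
tool_pos: [0.4811, -0.0595, 0.1962]
ee_rot: [3.073, 0.643, 0.001]
force: [0.8, 0.4, -0.4]
opening: -0.0
```

```bash
python3 -c "
from h import *
st()
Z=dict(p=.019,b=.061,w=.046,j=0,s=0,m=0)
for n in('top','scene'):
  c=camera(n);f=c['frame'];cv2.imwrite('pics/n_%s.png'%n,f)
  u=proj(c,[*C,.046]);x,y=int(u[0]),int(u[1]);g=f[y-45:y+45,x-50:x+50];cv2.imwrite('pics/nz_%s.png'%n,cv2.resize(g,None,fx=6,fy=6,interpolation=2));print(n,x-50,y-45)
  for l in('plate_center','washer_rim','sanding_block','pliers_red','marker_pen'):
    for r in place_of(n,l)[:1]:
      p=ray(c,r['xy'],.019 if l[:2]=='pl' and l[2]=='a' else .046 if l[0]=='w' else 0);print(l,round(r['confidence'],2),np.round(r['xy'],1),p.round(4),'jig',J(p).round(4),'ang',np.degrees(np.arctan2(*(p[:2]-C)[::-1])).round(1))
"
```

```text
20.25 [ 0.4   0.05 -0.38  1.9   0.02  1.2  -1.14] [ 0.4811 -0.0595  0.1962] F [ 0.8  0.4 -0.4] jig (-0.1558-0.1964j) yaw 23.6
top 236 159
plate_center 0.7 [293.4 222.4] [0.5776 0.1823 0.019 ] jig (0.0166-0.0014j) ang -157.3
washer_rim 0.55 [273.4 211.4] [0.5958 0.2186 0.046 ] jig (0.046+0.0267j) ang 118.5
sanding_block 0.73 [354.  199.6] [0.6224 0.069  0.    ] jig (0.0206-0.1231j) ang -83.7
pliers_red 0.66 [224.2 258.5] [0.5094 0.3095 0.    ] jig (-0.0047+0.1414j) ang 130.9
marker_pen 0.73 [281.6 158.2] [0.6986 0.2056 0.    ] jig (0.1384-0.0202j) ang 6.6
scene 232 164
plate_center 0.64 [297.5 221.9] [0.5761 0.1818 0.019 ] jig (0.015-0.0014j) ang -157.5
washer_rim 0.57 [279.3 220.6] [0.5914 0.2217 0.046 ] jig (0.0429+0.0311j) ang 122.8
sanding_block 0.9 [321.8 189.3] [0.6153 0.0608 0.    ] jig (0.0112-0.1285j) ang -87.1
pliers_red 0.94 [275.3 276.9] [0.5172 0.303  0.    ] jig (0.0004+0.1327j) ang 130.3
```

View pics/nz_top.png

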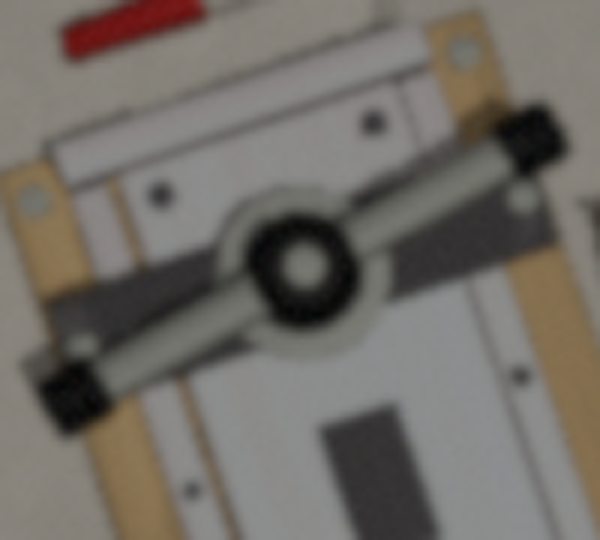

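View pics/nz_scene.png

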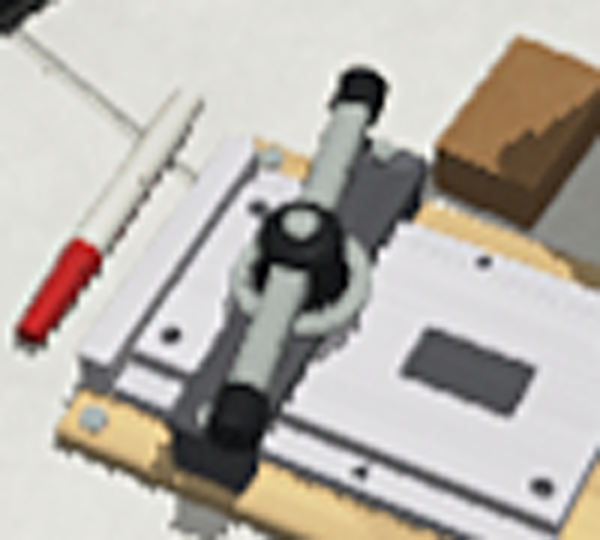

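```bash
python3 -c "
from rig import *
print(finish_job())"
```

```text
the job is handed in; nothing more can be done
None
```

I pushed the plate home, turned the hand screw clockwise to the bite and about 45° past it, then backed the arm clear and handed the job in at about 20 s. No verdict was reported.

- **Plate:** it moved freely until a firm rise to about 15 N with no further travel. The last pictures show no gap at the stop. The network put the plate's centre at x = 15–17 mm in the jig frame (home is 13.5 mm), which is within its error.
- **Screw:** the bar turned freely for about 55–60°, then the force rose from under 1 N to about 10 N. From the bar's angle in the pictures, I turned it about 102° in all. That puts the extra turn at about 43–47°.
- **Washer check:** the washer's dark pip ended up hidden under the bar, so I could not read it directly. The network's guess at its position (about 118–123°, from about 161° at the start) gives about 38–43° extra. That is slightly less than the bar estimate, but both are within 45 ± 15°.
- **Tools:** the pliers and the sanding block were found in both final views within a few millimetres of where they started. The network found the marker pen only in the top view, also in its starting place. The arm came near none of them.

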